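# Re-index the air damper lever

### The arm

A 7-joint arm with a two-finger parallel gripper is mounted at the origin on the work surface. World frame = base frame: x ahead of the robot, y to its left, z up, the work surface at z = 0. Lengths are in m, angles in rad, forces in N, time in s.
With the tool pointing down it reaches from about 0.4 to 0.875 m from the base axis. Payload 19.3 kg.
Tool frame: the origin (TCP) lies at the very end of the fingers, on their centre line; the grasp point (between the pads) lies 19 mm behind it (ctrl.grip_depth is the distance from the TCP to the grasp point, in m); z points along the fingers, y is the direction in which the jaws open and shut (so a half turn about z gives the same grasp; the last joint's range is limited). The gripper opens to 85 mm and grips with 20 to 120 N. Pads are 22 mm wide; open, the fingers measure 114 mm over their backs; the gripper's body (76 mm by 85 mm) begins 54 mm behind the grasp point. The pads swing forward as they close: fully open they stand 13 mm farther back than shut.
Start: joints at [1.099, 0.521, -0.036, 1.599, 0.021, 1.021, -0.113], TCP at [0.244, -0.575, 0.231] pointing down, gripper open.
Joint ranges: [-2.91, 2.91], [-0.3, 2.13], [-1.5, 1.42], [0.17, 2.43], [-1.26, 4.41], [0.16, 1.93], [-2.52, 2.52]. Speed limits (rad/s): [1.89, 1.89, 2.39, 2.39, 3.01, 3.01, 3.01].

### API

Orientations are given as a rotation vector (axis times angle).
In Python, from plant import readout, vision, ctrl gives the robot as it stands. The module is installed in compiled form; this text tells all that it offers.
- The arm moves only by the tool move_arm, never from a script. Its argument "series" is a list of rows, each an object with "linear": the shift along the tool's x, y, z in m, a list of three; "twist": the turn about the tool's z in rad. A call has 1 to 12 rows; each row is the pose to reach, as a shift and turn from the pose commanded when the call began, along the tool's axes at that moment; what a row does not reach only later rows make up. A row lasts 1/12 s, in which the tool goes at most 41.7 mm and 7.16 degrees, less where a joint would pass 70% of its speed; a pose out of reach is approached as far as the arm can. A call with a gripper value outside its range is refused whole. "hand" is the finger opening in m, from 0 to 0.0854, set as the call begins (left out, the last holds). The fingers move at their own pace and stop on an object; "newtons" is the grip in N (left out, the last holds). Time passes only in rows, so rows that repeat a pose let the fingers close. It gives the time, the measured TCP pose, the force and the opening at its end, in the units of the state.
- readout.get_state(): the state, without advancing time (a new reading comes with each control period).
- vision.snapshot(name): name is "scene" or "top" or "wrist"; returns the picture (384x512x3 uint8, red, green, blue); there is no depth.
- vision.get_calibration(name): a dict with "fx", "fy", "cx", "cy" (pixels), "extrinsics" (4x4, takes a point from camera to world coordinates); the wrist camera has in their place "mount" (4x4, takes a point from camera to tool coordinates, whose origin is the TCP and whose axes are the flange's). Camera axes: x right, y down, z forward; pixel columns grow to the right and rows downward; lengths in m; the calibration is good to about 2 mm. The wrist camera is an equidistant fisheye: a pixel r from the principal point sees the ray r / f radians off the axis. A picture is of the moment at which its call begins: read the wrist's pose just before it. get_calibration takes no time and is no camera call.
- ctrl.hand_in(): hands the job in, once; it reports no verdict.
The state is a dict: "time": time; "joint_pos": joint angles; "joint_vel": joint speeds; "joint_efforts": joint torques, N m; "eef_pos": TCP position; "tool_rot": TCP orientation; "wrist_force": force on the tool from outside, world axes, zero at the start; "wrist_torque": the same for the moment, N m; "grip_width": finger opening in m.
Only numpy, scipy, OpenCV 4.12 (cv2) and the standard library are available. Lean on these libraries where they do the work, as an engineer would, in place of code of your own. Each camera call takes 0.05 s, during which the arm holds its last target.

### The job

The damper lever is pinned in its middle hole. Pull the sprung index pin up by its black knob, swing the lever round to the index plate marked by the square stud, and let the pin drop fully home in that plate's hole, without wrenching the lever against the pin or pressing the pin hard on the metal; let go, and leave the loose things lying around where they are.

Things in the scene. Friction and masses are not known exactly. Their poses are not given: they have to be found in the camera images.
- damper: Flat steel damper case, 320 x 300 mm, 80 mm high, fixed on the bench, with a fan-shaped quadrant plate on top (12 mm thick, top 92 mm above the bench). Origin: on the lever's vertical pivot axis, at bench level; x points from the pivot to the middle hole (120 mm away) where the pin starts, z up. The case spans x -100 to 220, y -150 to 150 mm.
- pivot (a point): On the lever's pivot axis, at the top of the grey lever, 112 mm above the bench. The lever (24 mm wide, 8 mm thick) turns up to 35 degrees either way. A torsion spring of 0.5 N m/rad pulls it back to the middle (about 2 N at the knob in the side holes) while the pin is held up; a pin let down beside a hole sticks there by friction.
- index_pin: Sprung pin carried upright by the lever, 120 mm from the pivot. Origin: centre of its black round knob (24 mm across, 28 mm high, incl. a 29 mm rim, the top 4 mm); its underside is 19 mm above the lever. Fully home in any hole the origin is 145 mm above the bench; it pulls up by 22 mm at most against about 8 N at home, 12 N at the top.
- pin_tip (a point): Foot of the steel pin, 63 mm under the knob's centre; 8 mm across, stepped to 6.5 mm over its last 1.5 mm. Home, it is 10 mm below the quadrant plate's top. Raise it over 10 mm to leave the middle hole and over 15 mm to pass onto the index plates; resting on an index plate beside its hole the pin stands 15 mm above home.
- stud_square: Square steel stud, 16 x 16 x 10 mm, on the quadrant plate, origin at the centre of its underside. Marks the wanted index plate (60 mm radially, 42 mm along the arc, 5 mm thick), with one 10 mm hole mid-plate, 120 mm from the pivot. Marked only roughly: seen from the pivot the hole is within 3.5 degrees (7 mm of arc) of the stud; feel for it.
- stud_round: Round steel stud, 18 mm across, 10 mm high, at the like index plate on the other side of the middle, which is not wanted. Origin at the centre of its underside.

How it is judged:
On the way, in this order (a step that is already met when the one before it is completed fails the run):
1. the pin is pulled clear of the middle hole (height (world z) of index_pin above 0.156 m and x of index_pin in the frame of damper above 0.1175 m), for 0.1 s.
2. the lever is swung over to the plate marked by the square stud (horizontal distance between index_pin and stud_square below 0.055 m).
At the end, for the whole second after the job is handed in: the pin is home (knob centre within 3 mm of 145 mm above the bench) in the hole of the index plate at the square stud (within 55 mm of the stud), at rest and released (height (world z) of index_pin below 0.148 m and horizontal distance between index_pin and stud_square below 0.055 m and linear speed of index_pin below 0.01 m/s); the robot touches nothing.
It fails at once if the pin is forced against the quadrant plate or its holes (over 30 N) (contact force between index_pin and damper above 30 N).
It fails at once if the pin is forced against an index plate (over 30 N) (contact force between index_pin and gate_l above 30 N or contact force between index_pin and gate_r above 30 N).
It fails at once if a loose thing lying around is shifted by more than 30 mm (distance of any of collar, wing_knob, bush, jug, tape, tin, screwdriver, wrench from where it was at the start of the episode above 0.03 m).
It also fails if it takes over 58 s, if anything falls off the work surface, if the arm or the gripper's body presses on something with over 40 N, if the wrist force passes 120 N, or if a joint passes its speed limit or range.

## Working session

There is one attempt and no reset: what is moved stays moved. The work goes in short steps, Python scripts to look and compute and a tool call to move; the robot and the scene stay as the last step left them, time stands still between calls to the robot, and variables do not carry over. Pictures are saved under pics/ and viewed, and the job is handed in when it is done.

Besides the shell and the picture viewer there is one more tool, called after "Request:" by a JSON object that holds its "api" and its "payload". move_arm: Moves the arm, as the interface text tells. Its arguments: {"type":"object","properties":{"series":{"type":"array"},"hand":{"type":"number"},"newtons":{"type":"number"}},"required":["series"]}

```bash
mkdir -p pics; cat > h.py <<'E'
import numpy as np, cv2
from scipy.spatial.transform import Rotation as R
from plant import readout, vision, ctrl
def snap(n,f):
    im=vision.snapshot(n); cv2.imwrite('pics/'+f,cv2.cvtColor(im,cv2.COLOR_RGB2BGR)); return im
def ray(name,u,v):
    c=vision.get_calibration(name); E=np.array(c['extrinsics'])
    d=np.array([(u-c['cx'])/c['fx'],(v-c['cy'])/c['fy'],1.])
    return E[:3,3],E[:3,:3]@d
def onz(name,u,v,z):
    o,d=ray(name,u,v); return o+d*(z-o[2])/d[2]
E
python3 - <<'E'
from h import *
np.set_printoptions(precision=4,suppress=True)
s=readout.get_state(); print({k:np.round(v,4) for k,v in s.items()}, ctrl.grip_depth)
snap('scene','s0.png');snap('top','t0.png');snap('wrist','w0.png')
for n in ['scene','top','wrist']:print(n,vision.get_calibration(n))
print(R.from_rotvec(s['tool_rot']).as_matrix())
E
```

```text
{'time': np.float64(0.0), 'joint_pos': array([ 1.0988,  0.522 , -0.0364,  1.6   ,  0.0212,  1.0211, -0.1128]), 'joint_vel': array([-0.0013,  0.0013,  0.0019,  0.0005, -0.0033,  0.0002, -0.0008]), 'joint_efforts': array([ -0.0018, -92.7084,   1.979 , -36.9933,   0.0178,   0.008 ,
         0.0001]), 'eef_pos': array([ 0.2443, -0.5749,  0.2307]), 'tool_rot': array([-3.0773, -0.6266,  0.0005]), 'wrist_force': array([ 0.124 ,  0.9362, -0.0717]), 'wrist_torque': array([-0.    , -0.0391,  0.0401]), 'grip_width': np.float64(0.0855)} 0.0187
scene {'fx': 459.8465231183085, 'fy': 459.8465231183085, 'cx': 259.67335236003794, 'cy': 190.80146270419908, 'extrinsics': array([[ 0.0484,  0.6791, -0.7325,  1.0166],
       [ 0.9987, -0.0439,  0.0253, -0.0051],
       [-0.015 , -0.7328, -0.6803,  0.5482],
       [ 0.    ,  0.    ,  0.    ,  1.    ]])}
top {'fx': 494.1474845557453, 'fy': 494.1474845557453, 'cx': 257.8122892452825, 'cy': 193.04968349564535, 'extrinsics': array([[-0.0959, -0.9732,  0.2089,  0.3608],
       [-0.9954,  0.094 , -0.019 ,  0.026 ],
       [-0.0011, -0.2098, -0.9777,  0.9614],
       [ 0.    ,  0.    ,  0.    ,  1.    ]])}
wrist {'fx': 297.3186396354542, 'fy': 297.3186396354542, 'cx': 252.84483836554574, 'cy': 194.25455591324115, 'mount': array([[ 0.0006, -0.9511, -0.3089,  0.0797],
       [ 1.    ,  0.0005,  0.0003, -0.0014],
       [-0.0001, -0.3089,  0.9511, -0.1433],
       [ 0.    ,  0.    ,  0.    ,  1.    ]])}
[[ 0.9204  0.3911 -0.0005]
 [ 0.3911 -0.9204  0.001 ]
 [-0.0001 -0.0012 -1.    ]]
```

View pics/s0.png

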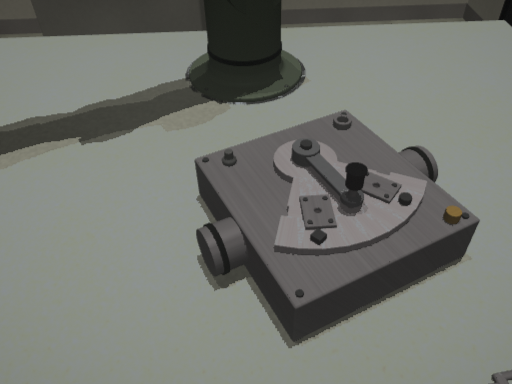

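View pics/t0.png

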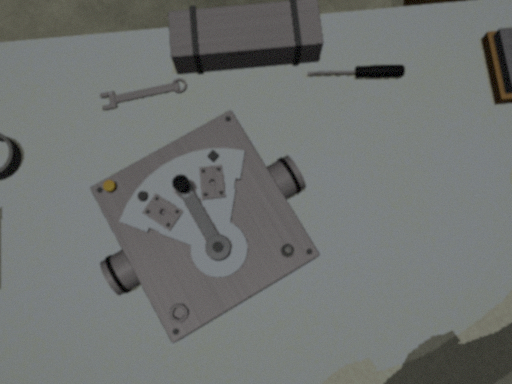

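View pics/w0.png

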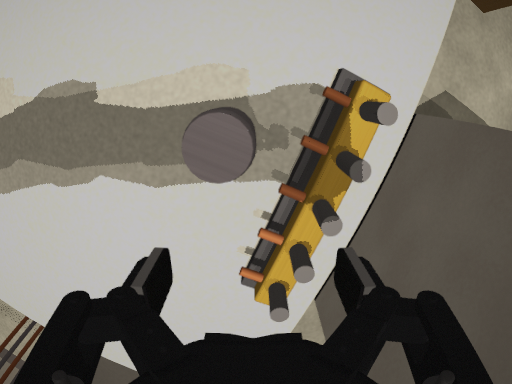

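The top view shows the knob near (181,184), the pivot near (218,247), the square stud near (213,156) and the round stud near (143,196). In the scene view the knob is near (356,176). I'll zoom in to refine these.

```bash
python3 - <<'E'
import cv2
t=cv2.imread('pics/t0.png');s=cv2.imread('pics/s0.png')
a=cv2.resize(t[130:270,100:260],None,fx=4,fy=4,interpolation=cv2.INTER_CUBIC)
cv2.imwrite('pics/t0z.png',cv2.convertScaleAbs(a,alpha=1.6))
a=cv2.resize(s[120:260,260:440],None,fx=4,fy=4,interpolation=cv2.INTER_CUBIC)
cv2.imwrite('pics/s0z.png',cv2.convertScaleAbs(a,alpha=1.6))
E
```

```text
(no output)
```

View pics/t0z.png

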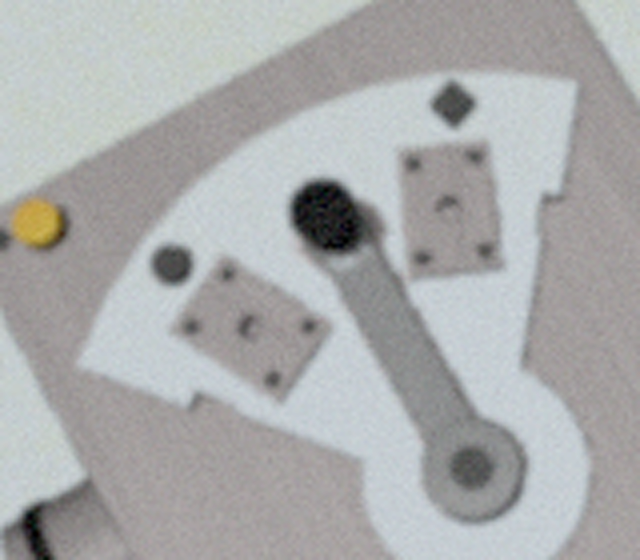

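View pics/s0z.png

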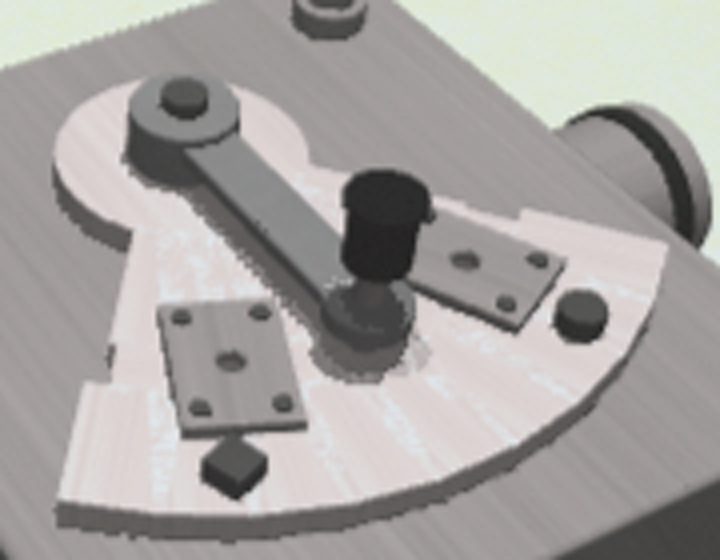

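```bash
cat > g.py <<'E'
from h import *
np.set_printoptions(precision=4,suppress=True)
T=lambda x,y:(100+(x+.5)/4-.5,130+(y+.5)/4-.5)
S=lambda x,y:(260+(x+.5)/4-.5,120+(y+.5)/4-.5)
def both(n,t,s,z):
    a=onz('top',*T(*t),z);b=onz('scene',*S(*s),z);print(n,a[:2],b[:2]);return (a+b)[:2]/2
piv=both('piv',(473,468),(184,95),.115)
knob=both('knob',(319,208),(387,195),.159)
sq=both('sq',(453,104),(236,460),.102)
rd=both('rd',(173,265),(581,312),.102)
hs=both('hole',(448,207),(232,361),.096)
hr=both('holeR',(250,326),(466,260),.096)
p=piv
for n,q in [('knob',knob),('sq',sq),('rd',rd),('hs',hs),('hr',hr)]:
    d=q-p; print(n,q,np.hypot(*d),np.degrees(np.arctan2(d[1],d[0])))
E
python3 g.py
```

```text
piv [0.4548 0.0866] [0.4466 0.0875]
knob [0.5642 0.1388] [0.5627 0.1375]
sq [0.6211 0.0835] [0.6241 0.0833]
rd [0.5589 0.2131] [0.5632 0.2128]
hole [0.5751 0.0899] [0.5735 0.0896]
holeR [0.5293 0.1816] [0.5275 0.1818]
knob [0.5635 0.1382] 0.12381162867782461 24.403670864780622
sq [0.6226 0.0834] 0.1719266189095036 -1.2008079276119163
rd [0.5611 0.2129] 0.16743924374818103 48.76709160368084
hs [0.5743 0.0897] 0.1236185198131311 1.2565821115720857
hr [0.5284 0.1817] 0.12247659186400786 50.632974346275454
```

```bash
cat >> g.py <<'E'
from scipy.optimize import least_squares
r=least_squares(lambda c:[np.hypot(*(q-c))-.12 for q in (knob,hs,hr)],piv); c=r.x; print('pivfit',c,r.fun)
for z in (.112,.118,.122,.126): print(z,onz('top',*T(473,468),z)[:2],onz('scene',*S(184,95),z)[:2])
for n,q in [('knob',knob),('sq',sq),('rd',rd),('hs',hs),('hr',hr)]:
    d=q-c; print(n,np.hypot(*d),np.degrees(np.arctan2(d[1],d[0])))
E
python3 g.py|tail -10
```

```text
pivfit [0.4545 0.0874] [ 0.0003 -0.0001 -0.0001]
0.112 [0.4551 0.0868] [0.4427 0.0881]
0.118 [0.4545 0.0864] [0.4506 0.0868]
0.122 [0.454  0.0861] [0.4558 0.086 ]
0.126 [0.4536 0.0858] [0.4611 0.0851]
knob 0.12025614903496679 25.001451259922785
sq 0.16817268459100002 -1.339784887041259
rd 0.16473270866415024 49.67572428694469
hs 0.11985030688411581 1.1387071205721866
hr 0.119866252763264 51.92355275598475
```

Request:
{"api": "move_arm", "payload": {"series": [{"linear": [0,0,-0.03],"twist": 0},{"linear": [0.02,-0.02,-0.06],"twist": 0},{"linear": [0.05,-0.046,-0.06],"twist": 0},{"linear": [0.075,-0.07,-0.06],"twist": 0},{"linear": [0.1,-0.093,-0.06],"twist": 0},{"linear": [0.125,-0.116,-0.06],"twist": 0},{"linear": [0.15,-0.139,-0.06],"twist": 0},{"linear": [0.175,-0.162,-0.06],"twist": 0},{"linear": [0.2,-0.185,-0.06],"twist": 0},{"linear": [0.225,-0.208,-0.06],"twist": 0},{"linear": [0.25,-0.231,-0.06],"twist": 0},{"linear": [0.275,-0.255,-0.06],"twist": 0}]}}

```text
time: 1.15
eef_pos: [0.3981, -0.2315, 0.2913]
tool_rot: [3.078, 0.627, 0.0]
wrist_force: [1.0, -0.4, 0.5]
grip_width: 0.0856
```

```bash
python3 - <<'E'
from h import *
s=readout.get_state(); print(s['time'],s['eef_pos'],s['tool_rot'],s['wrist_force'],s['joint_pos'])
snap('top','t1.png');snap('wrist','w1.png')
E
```

```text
1.15 [ 0.39808783 -0.23149419  0.2913466 ] [3.07830419e+00 6.26504621e-01 6.38400678e-05] [ 0.99118985 -0.40362545  0.53345973] [ 0.58503978  0.19523776 -0.21774666  1.92857786  0.04927562  1.02268276
 -0.82361755]
```

View pics/w1.png

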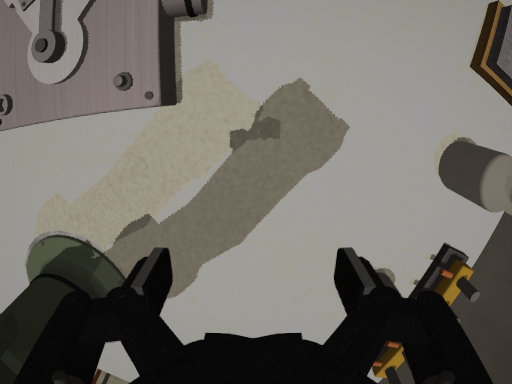

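The wrist view shows the way is clear, with the case at upper left and the pivot near (43,45). I'll carry on over the knob.

Request:
{"api": "move_arm", "payload": {"series": [{"linear": [0.025,-0.023,0],"twist": 0},{"linear": [0.05,-0.046,0],"twist": 0},{"linear": [0.075,-0.07,0],"twist": 0},{"linear": [0.1,-0.093,0],"twist": 0},{"linear": [0.125,-0.116,0],"twist": 0},{"linear": [0.15,-0.139,0.005],"twist": 0},{"linear": [0.18,-0.167,0.01],"twist": 0},{"linear": [0.21,-0.195,0.02],"twist": 0},{"linear": [0.24,-0.223,0.03],"twist": 0},{"linear": [0.27,-0.25,0.04],"twist": 0},{"linear": [0.297,-0.2755,0.05],"twist": 0},{"linear": [0.297,-0.2755,0.05],"twist": 0}]}}

```text
time: 2.25
eef_pos: [0.5637, 0.1439, 0.2389]
tool_rot: [-3.073, -0.636, 0.003]
wrist_force: [-0.3, 0.5, 0.1]
grip_width: 0.0856
```

```bash
python3 - <<'E'
from h import *
s=readout.get_state(); print(s['time'],s['eef_pos'],s['tool_rot'],s['wrist_force'],s['joint_pos'])
snap('scene','s2.png');snap('wrist','w2.png')
E
```

```text
2.25 [0.56369017 0.14385676 0.23891456] [-3.07296280e+00 -6.36468378e-01  2.75771885e-03] [-0.29202976  0.46952779  0.11410449] [-0.06560384  0.46848299 -0.39777525  1.69306442  0.2020838   1.02217485
 -1.69323643]
```

View pics/w2.png

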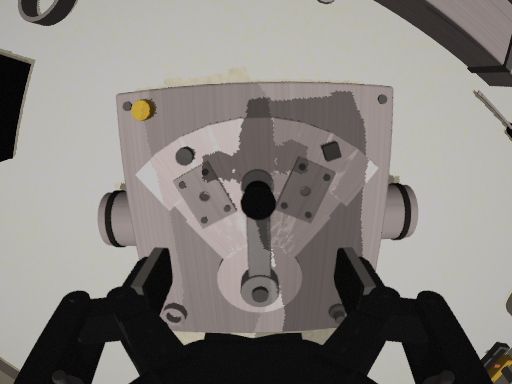

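View pics/s2.png

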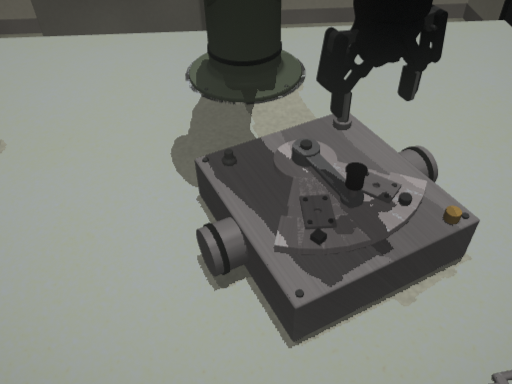

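```bash
cat >> h.py <<'E'
def wray(u,v,s):
    c=vision.get_calibration('wrist'); M=np.array(c['mount'])
    x,y=(u-c['cx'])/c['fx'],(v-c['cy'])/c['fy']; th=np.hypot(x,y)
    d=np.array([x/th*np.sin(th),y/th*np.sin(th),np.cos(th)])
    Rt=R.from_rotvec(s['tool_rot']).as_matrix()
    o=Rt@M[:3,3]+np.array(s['eef_pos']); return o,Rt@M[:3,:3]@d
def wz(u,v,z,s):
    o,d=wray(u,v,s); return o+d*(z-o[2])/d[2]
E
python3 - <<'E'
from h import *
np.set_printoptions(precision=4,suppress=True)
s=readout.get_state(); print(s['time'],s['eef_pos'],s['tool_rot'])
im=snap('wrist','w3.png')
b=cv2.cvtColor(im,cv2.COLOR_RGB2BGR)
cv2.imwrite('pics/w3z.png',cv2.convertScaleAbs(cv2.resize(b[120:320,150:360],None,fx=3,fy=3,interpolation=cv2.INTER_CUBIC),alpha=1.5))
E
```

```text
2.35 [0.5631 0.1379 0.2402] [-3.0773 -0.6303  0.003 ]
```

View pics/w3z.png

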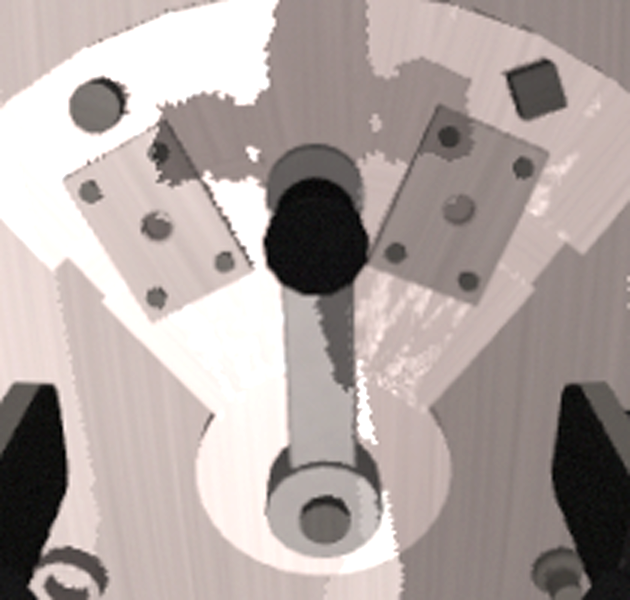

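```bash
python3 - <<'E'
from h import *
np.set_printoptions(precision=4,suppress=True)
s=readout.get_state(); print(s['eef_pos'],s['tool_rot'],R.from_rotvec(s['tool_rot']).as_matrix())
W=lambda x,y:(150+(x+.5)/3-.5,120+(y+.5)/3-.5)
for n,x,y,z in [('knob',316,245,.159),('hs',458,209,.0965),('hr',157,227,.0965),('piv',325,519,.121),('sq',540,88,.102),('rd',97,105,.102)]:
    print(n,wz(*W(x,y),z,s)[:2])
E
```

```text
[0.5632 0.1364 0.2408] [ 3.078   0.6273 -0.0017] [[ 0.9202  0.3914 -0.001 ]
 [ 0.3914 -0.9202 -0.0005]
 [-0.0011  0.0001 -1.    ]]
knob [0.5638 0.1362]
hs [0.5746 0.0877]
hr [0.5283 0.1798]
piv [0.4558 0.0859]
sq [0.6239 0.0819]
rd [0.5619 0.2126]
```

Several views agree: knob at about (0.5637, 0.138) and wanted hole at about (0.5745, 0.0893). Descending.

Request:
{"api": "move_arm", "payload": {"series": [{"linear": [0,0,0.015],"twist": 0},{"linear": [0,0,0.03],"twist": 0},{"linear": [0,0,0.045],"twist": 0},{"linear": [0,0,0.06],"twist": 0},{"linear": [0,0,0.075],"twist": 0},{"linear": [0,0,0.088],"twist": 0},{"linear": [0,0,0.098],"twist": 0},{"linear": [0,0,0.106],"twist": 0},{"linear": [0,0,0.111],"twist": 0},{"linear": [0,0,0.113],"twist": 0},{"linear": [0,0,0.113],"twist": 0},{"linear": [0,0,0.113],"twist": 0}]}}

```text
time: 3.4
eef_pos: [0.5637, 0.1367, 0.1288]
tool_rot: [-3.078, -0.627, -0.001]
wrist_force: [0.4, 0.3, 0.7]
grip_width: 0.0854
```

```bash
python3 - <<'E'
from h import *
s=readout.get_state(); print(s['time'],s['eef_pos'],s['tool_rot'],s['wrist_force'])
snap('scene','s4.png');snap('wrist','w4.png')
s=readout.get_state(); print(s['time'],s['eef_pos'])
a=cv2.imread('pics/s4.png');b=cv2.imread('pics/w4.png')
cv2.imwrite('pics/c4.png',np.hstack([cv2.resize(a[60:260,240:440],(400,400)),cv2.resize(b[130:330,160:360],(400,400))]))
E
```

```text
3.4 [0.56365515 0.13669086 0.12875065] [-3.07843950e+00 -6.26617509e-01 -9.26780772e-04] [0.4356168  0.29243536 0.6806623 ]
3.5 [0.56365481 0.13677705 0.12883109]
```

View pics/c4.png

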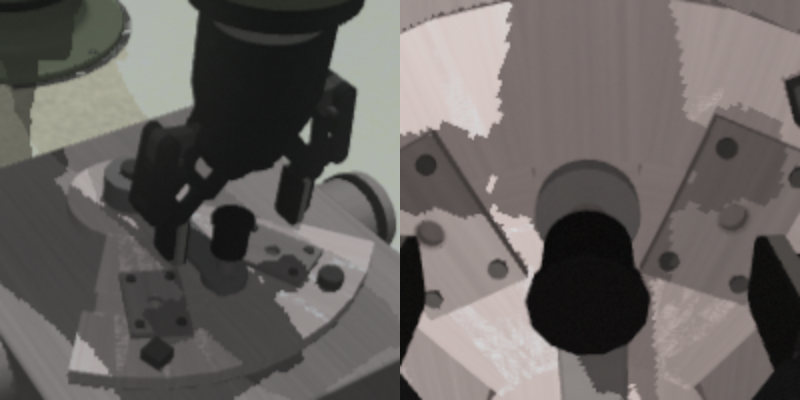

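The knob sits centred between the fingers: the crop shows the knob axis at column 254, against the image centre at 253. I'll close gently.

Request:
{"api": "move_arm", "payload": {"series": [{"linear": [0,0,0.002],"twist": 0},{"linear": [0,0,0.002],"twist": 0},{"linear": [0,0,0.002],"twist": 0},{"linear": [0,0,0.002],"twist": 0},{"linear": [0,0,0.002],"twist": 0},{"linear": [0,0,0.002],"twist": 0},{"linear": [0,0,0.002],"twist": 0},{"linear": [0,0,0.002],"twist": 0},{"linear": [0,0,0.002],"twist": 0},{"linear": [0,0,0.002],"twist": 0},{"linear": [0,0,0.002],"twist": 0},{"linear": [0,0,0.002],"twist": 0}], "hand": 0.015, "newtons": 25}}

```text
time: 4.5
eef_pos: [0.5635, 0.1367, 0.1264]
tool_rot: [-3.078, -0.627, -0.0]
wrist_force: [-1.3, -0.9, 5.7]
grip_width: 0.0269
```

```bash
python3 - <<'E'
from h import *
snap('scene','s5.png');snap('wrist','w5.png')
s=readout.get_state(); print(s['time'],s['eef_pos'],s['wrist_force'],s['wrist_torque'],s['grip_width'])
a=cv2.imread('pics/s5.png');b=cv2.imread('pics/w5.png')
cv2.imwrite('pics/c5.png',cv2.convertScaleAbs(np.hstack([cv2.resize(a[110:230,290:410],(400,400)),cv2.resize(b[180:380,160:360],(400,400))]),alpha=1.8))
E
```

```text
4.6 [0.56349664 0.13671982 0.12644239] [-1.67242515 -0.23057942  4.67484732] [-0.14756331  0.23282067  0.00361935] 0.02756381256266081
```

View pics/c5.png

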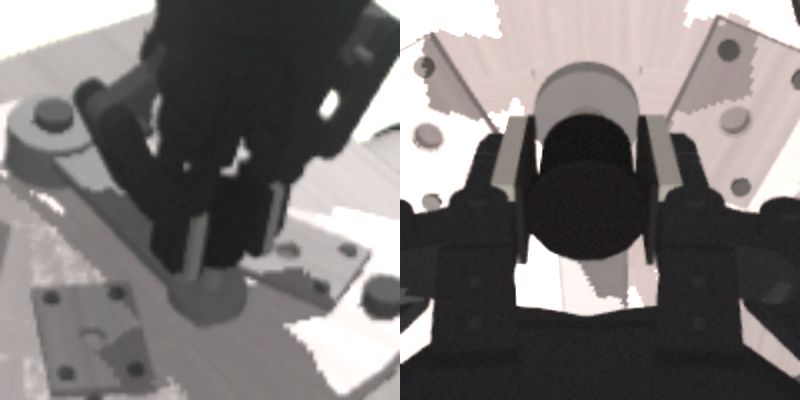

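The pads are closed on the 29 mm rim (opening 27 mm), near the top of their faces. I'll reopen slightly, rise 10 mm so the rim sits at the pad centre, and grip again.

Request:
{"api": "move_arm", "payload": {"series": [{"linear": [0,0,0],"twist": 0},{"linear": [0,0,0],"twist": 0},{"linear": [0,0,0],"twist": 0},{"linear": [0,0,-0.005],"twist": 0},{"linear": [0,0,-0.01],"twist": 0},{"linear": [0,0,-0.01],"twist": 0},{"linear": [0,0,-0.01],"twist": 0}], "hand": 0.045}}

```text
time: 5.18
eef_pos: [0.5637, 0.1367, 0.1368]
tool_rot: [-3.078, -0.627, -0.001]
wrist_force: [-0.4, 0.6, -0.4]
grip_width: 0.0441
```

Request:
{"api": "move_arm", "payload": {"series": [{"linear": [0,0,0],"twist": 0},{"linear": [0,0,0],"twist": 0},{"linear": [0,0,0],"twist": 0},{"linear": [0,0,0],"twist": 0},{"linear": [0,0,0],"twist": 0},{"linear": [0,0,0],"twist": 0},{"linear": [0,0,0],"twist": 0},{"linear": [0,0,0],"twist": 0}], "hand": 0.015, "newtons": 30}}

```text
time: 5.85
eef_pos: [0.5634, 0.1367, 0.1364]
tool_rot: [3.078, 0.627, 0.0]
wrist_force: [-1.4, -0.2, 6.1]
grip_width: 0.0269
```

Request:
{"api": "move_arm", "payload": {"series": [{"linear": [0,0,0],"twist": 0},{"linear": [0,0,-0.001],"twist": 0},{"linear": [0,0,-0.002],"twist": 0},{"linear": [0,0,-0.003],"twist": 0},{"linear": [0,0,-0.004],"twist": 0},{"linear": [0,0,-0.005],"twist": 0},{"linear": [0,0,-0.006],"twist": 0},{"linear": [0,0,-0.006],"twist": 0}], "newtons": 50}}

```text
time: 6.52
eef_pos: [0.5633, 0.1367, 0.1424]
tool_rot: [3.078, 0.627, -0.0]
wrist_force: [1.4, 0.9, -9.5]
grip_width: 0.0258
```

```bash
python3 - <<'E'
from h import *
snap('scene','s6.png');snap('wrist','w6.png')
s=readout.get_state(); print(s['time'],s['eef_pos'],s['wrist_force'],s['wrist_torque'],s['grip_width'])
a=cv2.imread('pics/s6.png');b=cv2.imread('pics/w6.png')
cv2.imwrite('pics/c6.png',cv2.convertScaleAbs(np.hstack([cv2.resize(a[110:230,290:410],(400,400)),cv2.resize(b[180:380,160:360],(400,400))]),alpha=1.8))
E
```

```text
6.6167 [0.56329682 0.13666641 0.14226637] [ 2.08404115  1.40517838 -9.26243161] [ 0.19562125 -0.37821843  0.0483741 ] 0.025808095028599886
```

View pics/c6.png

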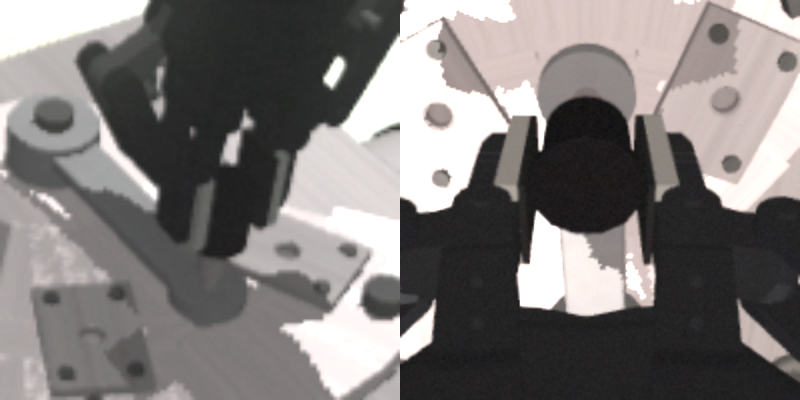

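The lift holds, with the wrist reading the spring's 9.4 N. Pulling up to about 18.5 mm.

Request:
{"api": "move_arm", "payload": {"series": [{"linear": [0,0,-0.0015],"twist": 0},{"linear": [0,0,-0.003],"twist": 0},{"linear": [0,0,-0.0045],"twist": 0},{"linear": [0,0,-0.006],"twist": 0},{"linear": [0,0,-0.0075],"twist": 0},{"linear": [0,0,-0.009],"twist": 0},{"linear": [0,0,-0.0105],"twist": 0},{"linear": [0,0,-0.012],"twist": 0},{"linear": [0,0,-0.0125],"twist": 0},{"linear": [0,0,-0.0125],"twist": 0},{"linear": [0,0,-0.0125],"twist": 0}]}}

```text
time: 7.53
eef_pos: [0.5633, 0.1366, 0.1548]
tool_rot: [3.078, 0.627, -0.0]
wrist_force: [0.5, 0.8, -10.4]
grip_width: 0.0259
```

```bash
python3 - <<'E'
from h import *
np.set_printoptions(precision=4,suppress=True)
snap('scene','s7.png');snap('wrist','w7.png')
s=readout.get_state(); print(s['time'],s['eef_pos'],s['tool_rot'],s['wrist_force'],s['wrist_torque'],s['grip_width'])
a=cv2.imread('pics/s7.png');b=cv2.imread('pics/w7.png')
cv2.imwrite('pics/c7.png',cv2.convertScaleAbs(np.hstack([cv2.resize(a[110:230,290:410],(400,400)),cv2.resize(b[180:380,160:360],(400,400))]),alpha=1.8))
# arc plan: pivot, rotate TCP about pivot; in tool axes
Rt=R.from_rotvec(s['tool_rot']).as_matrix()
p=np.array(s['eef_pos']); 
for piv in ([.4545,.0872],):
    v=p[:2]-piv; print('r',np.hypot(*v),'ang',np.degrees(np.arctan2(v[1],v[0])))
    for dg in range(0,-29,-2):
        a=np.radians(dg); w=np.array([v[0]*np.cos(a)-v[1]*np.sin(a),v[0]*np.sin(a)+v[1]*np.cos(a)])-v
        d=Rt.T@np.array([w[0],w[1],0]); print(dg,d,-a, p[:2]+w)
E
```

```text
7.6333 [0.5633 0.1367 0.1548] [ 3.0784  0.6268 -0.0003] [  0.7463   0.2255 -11.0667] [ 0.1186 -0.2064  0.0335] 0.02609082693790833
r 0.11954501795534435 ang 24.434896367600984
0 [0. 0. 0.] -0.0 [0.5633 0.1367]
-2 [0.     0.0042 0.    ] 0.03490658503988659 [0.565  0.1328]
-4 [-0.0001  0.0083  0.    ] 0.06981317007977318 [0.5665 0.1289]
-6 [-0.0003  0.0125  0.    ] 0.10471975511965978 [0.5679 0.125 ]
-8 [-0.0008  0.0167  0.    ] 0.13962634015954636 [0.5692 0.121 ]
-10 [-0.0013  0.0208  0.    ] 0.17453292519943295 [0.5703 0.117 ]
-12 [-0.002   0.0249  0.    ] 0.20943951023931956 [0.5712 0.1129]
-14 [-0.0028  0.029   0.    ] 0.24434609527920614 [0.5721 0.1089]
-16 [-0.0038  0.0331  0.    ] 0.2792526803190927 [0.5728 0.1047]
-18 [-0.0049  0.0371  0.    ] 0.3141592653589793 [0.5733 0.1006]
-20 [-0.0062  0.0411  0.    ] 0.3490658503988659 [0.5737 0.0964]
-22 [-0.0076  0.045   0.    ] 0.3839724354387525 [0.5739 0.0923]
-24 [-0.0091  0.0489  0.    ] 0.4188790204786391 [0.574  0.0881]
-26 [-0.0108  0.0527  0.    ] 0.4537856055185257 [0.574  0.0839]
-28 [-0.0126  0.0565  0.    ] 0.4886921905584123 [0.5738 0.0798]
```

View pics/c7.png

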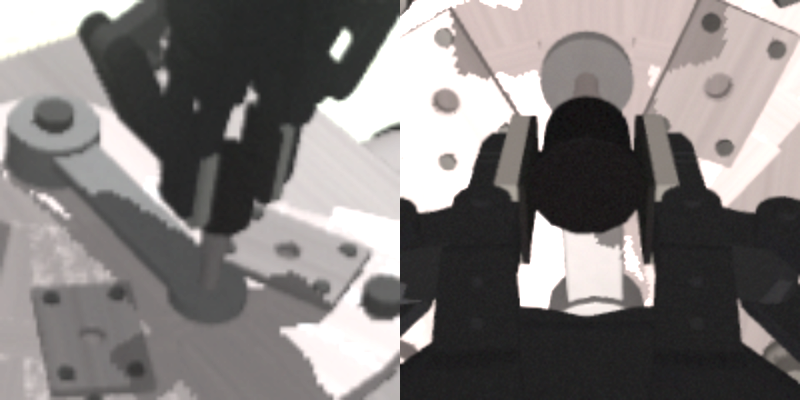

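The pin is lifted (bare steel now shows under the knob) and the force is steady at about 11 N. The hole is about -24° from the middle, so I'll swing along the arc.

Request:
{"api": "move_arm", "payload": {"series": [{"linear": [0,0.0042,0],"twist": 0.035},{"linear": [-0.0001,0.0083,0],"twist": 0.07},{"linear": [-0.0003,0.0125,0],"twist": 0.105},{"linear": [-0.0008,0.0167,0],"twist": 0.14},{"linear": [-0.0013,0.0208,0],"twist": 0.175},{"linear": [-0.002,0.0249,0],"twist": 0.21},{"linear": [-0.0028,0.029,0],"twist": 0.244},{"linear": [-0.0038,0.0331,0],"twist": 0.279},{"linear": [-0.0049,0.0371,0],"twist": 0.314},{"linear": [-0.0062,0.0411,0],"twist": 0.349},{"linear": [-0.0076,0.045,0],"twist": 0.384},{"linear": [-0.0091,0.0489,0],"twist": 0.419}]}}

```text
time: 8.63
eef_pos: [0.5746, 0.0878, 0.155]
tool_rot: [-3.141, 0.033, -0.001]
wrist_force: [4.7, 2.0, -12.2]
grip_width: 0.0259
```

Request:
{"api": "move_arm", "payload": {"series": [{"linear": [0,0,0],"twist": 0},{"linear": [0,0,0],"twist": 0}]}}

```text
time: 8.8
eef_pos: [0.5745, 0.0878, 0.155]
tool_rot: [-3.141, 0.029, -0.001]
wrist_force: [5.5, 1.4, -13.0]
grip_width: 0.026
```

```bash
python3 - <<'E'
from h import *
np.set_printoptions(precision=4,suppress=True)
s0=readout.get_state()
snap('scene','s8.png');snap('top','t8.png')
s=readout.get_state(); print(s['time'],s['eef_pos'],s['tool_rot'],s['wrist_force'],s['wrist_torque'],s['grip_width'])
snap('wrist','w8.png')
a=cv2.imread('pics/s8.png');b=cv2.imread('pics/w8.png')
cv2.imwrite('pics/c8.png',cv2.convertScaleAbs(np.hstack([cv2.resize(a[130:250,260:380],(400,400)),cv2.resize(b[140:340,160:360],(400,400))]),alpha=1.8))
v=np.array(s['eef_pos'][:2])-[.4545,.0872];print(np.hypot(*v),np.degrees(np.arctan2(v[1],v[0])))
E
```

```text
8.9 [0.5746 0.0881 0.155 ] [-3.1414  0.0279 -0.0014] [  5.9104   1.4308 -11.4529] [ 0.2872 -1.1426  0.0148] 0.026068386144002798
0.12005470456359198 0.4063625085203171
```

View pics/c8.png

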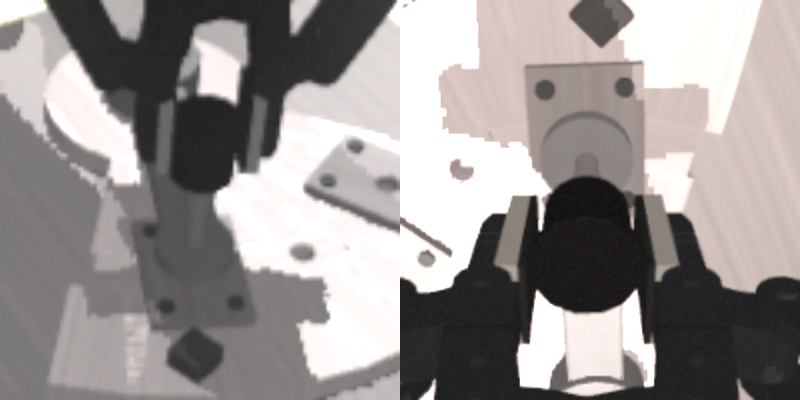

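The boss is centred on the plate: its axis is at crop column 586, and the plate's midline is at about 584.5. Now lowering stepwise, watching whether the spring load leaves the wrist.

Request:
{"api": "move_arm", "payload": {"series": [{"linear": [0,0.0,0.001],"twist": 0},{"linear": [0,0,0.002],"twist": 0},{"linear": [0,0,0.003],"twist": 0},{"linear": [0,0,0.0035],"twist": 0},{"linear": [0,0,0.0035],"twist": 0}]}}

```text
time: 9.37
eef_pos: [0.5745, 0.0881, 0.1514]
tool_rot: [-3.141, 0.028, -0.001]
wrist_force: [5.4, 1.3, -11.7]
grip_width: 0.0257
```

Request:
{"api": "move_arm", "payload": {"series": [{"linear": [0,0,0.0005],"twist": 0},{"linear": [0,0,0.0005],"twist": 0}]}}

```text
time: 9.53
eef_pos: [0.5746, 0.0881, 0.151]
tool_rot: [-3.141, 0.028, -0.001]
wrist_force: [5.5, 0.7, -11.2]
grip_width: 0.0258
```

Request:
{"api": "move_arm", "payload": {"series": [{"linear": [0,0,0.0005],"twist": 0},{"linear": [0,0,0.0005],"twist": 0}]}}

```text
time: 9.7
eef_pos: [0.5746, 0.0881, 0.1505]
tool_rot: [-3.141, 0.028, -0.001]
wrist_force: [5.3, 1.7, -12.0]
grip_width: 0.0258
```

Request:
{"api": "move_arm", "payload": {"series": [{"linear": [0,0,0.0005],"twist": 0},{"linear": [0,0,0.0005],"twist": 0}]}}

```text
time: 9.87
eef_pos: [0.5746, 0.0881, 0.15]
tool_rot: [-3.141, 0.028, -0.001]
wrist_force: [5.6, 1.7, -11.1]
grip_width: 0.0261
```

Request:
{"api": "move_arm", "payload": {"series": [{"linear": [0,0,0.0005],"twist": 0},{"linear": [0,0,0.0005],"twist": 0}]}}

```text
time: 10.03
eef_pos: [0.5746, 0.0881, 0.1495]
tool_rot: [-3.141, 0.028, -0.001]
wrist_force: [5.4, 0.9, -11.1]
grip_width: 0.026
```

Request:
{"api": "move_arm", "payload": {"series": [{"linear": [0,0,0.0005],"twist": 0},{"linear": [0,0,0.0005],"twist": 0}]}}

```text
time: 10.2
eef_pos: [0.5746, 0.0881, 0.149]
tool_rot: [-3.141, 0.028, -0.001]
wrist_force: [5.8, 1.7, -11.9]
grip_width: 0.0261
```

Request:
{"api": "move_arm", "payload": {"series": [{"linear": [0,0,0.0005],"twist": 0},{"linear": [0,0,0.0005],"twist": 0}]}}

```text
time: 10.37
eef_pos: [0.5746, 0.0881, 0.1485]
tool_rot: [-3.141, 0.028, -0.001]
wrist_force: [4.2, 2.2, -11.3]
grip_width: 0.0259
```

Request:
{"api": "move_arm", "payload": {"series": [{"linear": [0,0,0.0005],"twist": 0},{"linear": [0,0,0.001],"twist": 0},{"linear": [0,0,0.001],"twist": 0}]}}

```text
time: 10.62
eef_pos: [0.5746, 0.0881, 0.1475]
tool_rot: [-3.141, 0.028, -0.001]
wrist_force: [5.2, 2.3, -9.9]
grip_width: 0.026
```

Request:
{"api": "move_arm", "payload": {"series": [{"linear": [0,0,0.0005],"twist": 0},{"linear": [0,0,0.001],"twist": 0},{"linear": [0,0,0.001],"twist": 0}]}}

```text
time: 10.87
eef_pos: [0.5746, 0.0881, 0.1465]
tool_rot: [-3.141, 0.028, -0.001]
wrist_force: [5.4, 0.7, -10.1]
grip_width: 0.026
```

Request:
{"api": "move_arm", "payload": {"series": [{"linear": [0,0,0.0005],"twist": 0},{"linear": [0,0,0.001],"twist": 0},{"linear": [0,0,0.001],"twist": 0}]}}

```text
time: 11.12
eef_pos: [0.5745, 0.0881, 0.1455]
tool_rot: [-3.141, 0.028, -0.001]
wrist_force: [5.1, 1.2, -10.3]
grip_width: 0.0259
```

```bash
python3 - <<'E'
from h import *
np.set_printoptions(precision=4,suppress=True)
snap('scene','s9.png');snap('wrist','w9.png')
s=readout.get_state(); print(s['time'],s['eef_pos'],s['wrist_force'],s['wrist_torque'],s['grip_width'])
a=cv2.imread('pics/s9.png');b=cv2.imread('pics/w9.png')
cv2.imwrite('pics/c9.png',cv2.convertScaleAbs(np.hstack([cv2.resize(a[130:250,260:380],(400,400)),cv2.resize(b[140:340,160:360],(400,400))]),alpha=1.8))
E
```

```text
11.2167 [0.5746 0.0881 0.1455] [ 5.5512  0.8758 -9.3778] [ 0.2447 -1.0924  0.0251] 0.025927167186562655
```

View pics/c9.png

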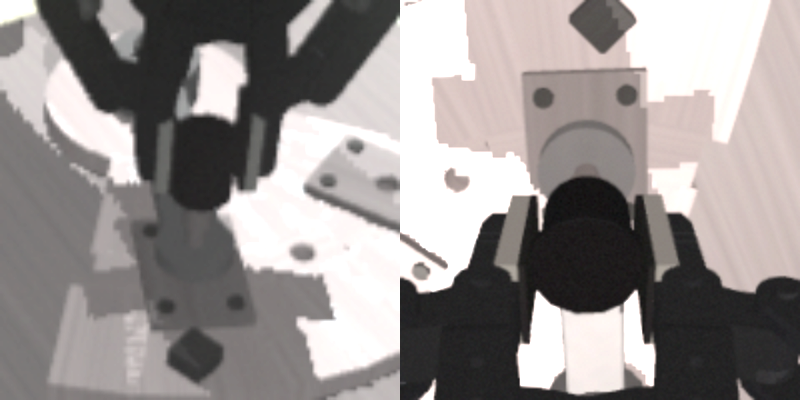

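The knob has gone about 6 mm below plate-contact height with the wrist still carrying the full spring load, so the pin is in the hole. I'll keep lowering.

Request:
{"api": "move_arm", "payload": {"series": [{"linear": [0,0,0.001],"twist": 0},{"linear": [0,0,0.002],"twist": 0},{"linear": [0,0,0.002],"twist": 0}]}}

```text
time: 11.47
eef_pos: [0.5745, 0.0881, 0.1434]
tool_rot: [-3.141, 0.028, -0.001]
wrist_force: [5.7, 1.4, -11.0]
grip_width: 0.0261
```

Request:
{"api": "move_arm", "payload": {"series": [{"linear": [0,0,0.001],"twist": 0},{"linear": [0,0,0.002],"twist": 0},{"linear": [0,0,0.002],"twist": 0}]}}

```text
time: 11.72
eef_pos: [0.5746, 0.0881, 0.1414]
tool_rot: [-3.141, 0.028, -0.001]
wrist_force: [5.8, 1.6, -9.9]
grip_width: 0.0262
```

Request:
{"api": "move_arm", "payload": {"series": [{"linear": [0,0,0.001],"twist": 0},{"linear": [0,0,0.002],"twist": 0},{"linear": [0,0,0.002],"twist": 0}]}}

```text
time: 11.97
eef_pos: [0.5746, 0.0882, 0.1394]
tool_rot: [-3.141, 0.028, -0.001]
wrist_force: [5.1, 1.4, -9.4]
grip_width: 0.0257
```

Request:
{"api": "move_arm", "payload": {"series": [{"linear": [0,0,0.001],"twist": 0},{"linear": [0,0,0.0015],"twist": 0},{"linear": [0,0,0.0015],"twist": 0}]}}

```text
time: 12.22
eef_pos: [0.5746, 0.0882, 0.1379]
tool_rot: [-3.141, 0.028, -0.001]
wrist_force: [5.5, 1.4, -9.5]
grip_width: 0.0259
```

Request:
{"api": "move_arm", "payload": {"series": [{"linear": [0,0,0.0005],"twist": 0},{"linear": [0,0,0.001],"twist": 0},{"linear": [0,0,0.001],"twist": 0}]}}

```text
time: 12.47
eef_pos: [0.5745, 0.0882, 0.1369]
tool_rot: [-3.141, 0.027, -0.001]
wrist_force: [5.4, 1.6, -10.1]
grip_width: 0.026
```

Request:
{"api": "move_arm", "payload": {"series": [{"linear": [0,0,0.0004],"twist": 0},{"linear": [0,0,0.0004],"twist": 0}]}}

```text
time: 12.63
eef_pos: [0.5746, 0.0882, 0.1368]
tool_rot: [-3.141, 0.027, -0.002]
wrist_force: [4.9, 1.6, -5.3]
grip_width: 0.0258
```

The load is shifting off the wrist (-10 to -5 N) at exactly home height, so the pin is seated. Releasing.

Request:
{"api": "move_arm", "payload": {"series": [{"linear": [0,0,0],"twist": 0},{"linear": [0,0,0],"twist": 0},{"linear": [0,0,0],"twist": 0},{"linear": [0,0,0],"twist": 0},{"linear": [0,0,0],"twist": 0},{"linear": [0,0,0],"twist": 0},{"linear": [0,0,0],"twist": 0},{"linear": [0,0,0],"twist": 0}], "hand": 0.07}}

```text
time: 13.3
eef_pos: [0.5741, 0.0881, 0.1364]
tool_rot: [3.141, -0.027, -0.0]
wrist_force: [-0.1, 0.3, -1.4]
grip_width: 0.0702
```

Request:
{"api": "move_arm", "payload": {"series": [{"linear": [0,0,-0.01],"twist": 0},{"linear": [0,0,-0.02],"twist": 0},{"linear": [0,0,-0.035],"twist": 0},{"linear": [0,0,-0.05],"twist": 0},{"linear": [0,0,-0.07],"twist": 0},{"linear": [0,0,-0.09],"twist": 0},{"linear": [0,0,-0.11],"twist": 0},{"linear": [0,0,-0.12],"twist": 0},{"linear": [0,0,-0.12],"twist": 0},{"linear": [0,0,-0.12],"twist": 0},{"linear": [0,0,-0.12],"twist": 0}]}}

```text
time: 14.22
eef_pos: [0.5738, 0.088, 0.2557]
tool_rot: [3.141, -0.027, -0.002]
wrist_force: [-0.0, 0.1, -0.3]
grip_width: 0.0699
```

```bash
python3 - <<'E'
from h import *
np.set_printoptions(precision=4,suppress=True)
s=readout.get_state(); print(s['time'],s['eef_pos'],s['wrist_force'],s['grip_width'])
snap('scene','s10.png');snap('wrist','w10.png')
a=cv2.imread('pics/s10.png');b=cv2.imread('pics/w10.png')
cv2.imwrite('pics/c10.png',cv2.convertScaleAbs(np.hstack([cv2.resize(a[130:250,260:380],(400,400),interpolation=cv2.INTER_CUBIC),cv2.resize(b[100:300,160:360],(400,400))]),alpha=1.8))
E
```

```text
14.2167 [0.5738 0.088  0.2557] [-0.0499  0.1071 -0.2878] 0.06990142151352562
```

View pics/c10.png

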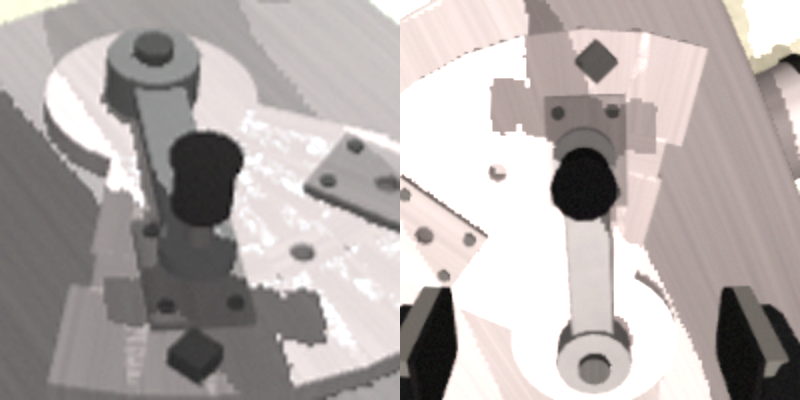

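```bash
python3 - <<'E'
from h import *
np.set_printoptions(precision=4,suppress=True)
s=readout.get_state()
for z in (.156,.159,.162,.174): print(z,onz('scene',321.7,175.4,z)[:2],wz(251.8,194,z,s)[:2])
E
```

```text
0.156 [0.5702 0.0911] [0.5741 0.0903]
0.159 [0.5736 0.0904] [0.5751 0.0902]
0.162 [0.577  0.0896] [0.5761 0.0902]
0.174 [0.5907 0.0867] [0.58   0.0901]
```

Both views put the knob top at 0.159–0.161 m. The offset between views is the same as at the start when the pin was home, and a pin resting on the plate would read 0.174 m. Handing in.

```bash
python3 -c "
from plant import ctrl; print(ctrl.hand_in())"
```

```text
the job is handed in; nothing more can be done
None
```

I pulled the index pin up about 18.5 mm by its knob and swung the lever about 24° to the plate marked by the square stud. I then lowered the pin into that plate's hole in small steps. It went in on the first try, so I didn't need to feel for the hole. I opened the gripper, raised it about 120 mm clear and handed the job in; it reports no verdict.

- **Seated:** during lowering the wrist carried the full spring load (about 10 N) until home height, where the load began to shift onto the seat. After release, two camera views put the knob top at 0.159–0.161 m (home is 0.159, resting on the plate would be 0.174).
- **Forces:** the wrist readings at the end of each move never exceeded about 13 N.
- **Time:** the run was at about 14.3 s on the robot's clock at hand-in, against the 58 s limit.
- **Mismatch:** the fingers closed on the knob's 29 mm rim, but the opening read only 26–27 mm. I loosened once and re-gripped 10 mm higher, and the grip held without visible slipping.
- **Not checked:** I took no final picture of the loose things. The arm stayed well above them, and nothing suggested contact.

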